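# Put the forming stakes away in the order they stand in

## Task

Put the four steel forming stakes away: move them from the working rack into the empty storage rack, one standing upright in each bay, keeping their order. The stake that stands farthest to the robot's left in the working rack goes into the storage rack's bay next to the brass post, the next one from the left into the bay after it, and so on to the far end. Do not knock any stake over on the way.

Things in the scene. Friction and masses are not known exactly. Their poses are not given: they have to be found in the camera images.
- stake_dome: The dome-headed forming stake. Loose, steel, 0.2 to 0.4 kg. Round foot 36 mm wide, 8 mm thick; stem 20 mm wide; a round head 32 mm across with straight sides from 42 to 62 mm above the origin and a domed top, 78 mm high in all. Origin: centre of the foot's underside; z up; x and y within 0.25 rad of the world's at the start.
- stake_square: The square-headed forming stake. Loose, steel, 0.2 to 0.4 kg. Round foot 36 mm wide, 8 mm thick; stem 20 mm wide; a square head, 30 x 30 mm (sides along its x and y), straight from 42 to 68 mm above the origin, flat top, 68 mm high in all. Origin: centre of the foot's underside; z up; x and y within 0.25 rad of the world's at the start.
- stake_cone: The cone-pointed forming stake. Loose, steel, 0.2 to 0.4 kg. Round foot 36 mm wide, 8 mm thick; stem 20 mm wide; a round collar 24 mm across with straight sides from 42 to 62 mm above the origin, then a cone that narrows to 6 mm, 84 mm high in all. Origin: centre of the foot's underside; z up; x and y within 0.25 rad of the world's at the start.
- stake_bar: The bar-headed (T) forming stake. Loose, steel, 0.2 to 0.4 kg. Round foot 36 mm wide, 8 mm thick; stem 20 mm wide; a straight bar head like a T, 16 mm wide along its x, 44 mm long along its y, from 42 to 68 mm above the origin, flat top, 68 mm high in all. Origin: centre of the foot's underside; z up; x and y within 0.25 rad of the world's at the start.
- seat_dome: Bay of the working rack where the dome-headed stake stands at the start. Fixed pale wood, 63.5 mm square, floor 4 mm thick, rim 3 mm thick, 8 mm above the floor. The four like bays lie 64 mm apart in one row, their order changing with the start, on an 8 mm board. Origin: centre of its underside, 4 mm below the foot; y along the row to the robot's left, within 0.1 rad of the world's; z up.
- seat_square: Bay of the working rack where the square-headed stake stands at the start. Fixed pale wood, 63.5 mm square, floor 4 mm thick, rim 3 mm thick, 8 mm above the floor. The four like bays lie 64 mm apart in one row, their order changing with the start, on an 8 mm board. Origin: centre of its underside, 4 mm below the foot; y along the row to the robot's left, within 0.1 rad of the world's; z up.
- seat_cone: Bay of the working rack where the cone-pointed stake stands at the start. Fixed pale wood, 63.5 mm square, floor 4 mm thick, rim 3 mm thick, 8 mm above the floor. The four like bays lie 64 mm apart in one row, their order changing with the start, on an 8 mm board. Origin: centre of its underside, 4 mm below the foot; y along the row to the robot's left, within 0.1 rad of the world's; z up.
- seat_bar: Bay of the working rack where the bar-headed (T) stake stands at the start. Fixed pale wood, 63.5 mm square, floor 4 mm thick, rim 3 mm thick, 8 mm above the floor. The four like bays lie 64 mm apart in one row, their order changing with the start, on an 8 mm board. Origin: centre of its underside, 4 mm below the foot; y along the row to the robot's left, within 0.1 rad of the world's; z up.
- storage_rack: Empty rack, fixed: dark board 74 (x) by 350 (y) by 10 mm, nearer or farther than the working rack. Origin: centre of its underside, on the bench; y along its length, within 0.1 rad of the world's. Four bays, 58 mm square inside, centred at x = 0, y = +96, +32, -32, -96 mm; floor at z = 10 mm; rims 3 mm thick, 8 mm above the floor.
- post: Brass post, 22 mm across, 50 mm high, fixed upright on one end of the storage rack, at the rack's y = +156 or -156 mm (changes with the start; the other end has only a flat dark stud 16 mm across). Origin: centre of its underside, on the board; z up. It marks the end from which the rack is filled.
Not all that is in view belongs to the job. What is shaped like the stake_cone but blue or turquoise is not meant. What is shaped like the stake_square but pink is not meant.

How it is judged:
By the outcome, as a careful person would: the job done as asked, in the order asked, and still so for the second after the job is handed in, with the robot touching nothing.
It also fails if it takes over 96 s, if anything falls off the work surface, if the arm or the gripper's body presses on something with over 40 N, if the wrist force passes 120 N, or if a joint passes its speed limit or range.

## Robot

A 6-joint arm with a two-finger parallel gripper is mounted at the origin on the work surface. World frame = base frame: x ahead of the robot, y to its left, z up, the work surface at z = 0. Lengths are in m, angles in rad, forces in N, time in s.
With the tool pointing down it reaches from about 0.35 to 0.85 m from the base axis. Payload 8.1 kg.
Tool frame: the origin (TCP) lies on the centre line of the jaws, within the pads' length; the fingertips stand 17 mm ahead of it and the grasp point (between the pads) lies 2 mm behind it; z points along the fingers, y is the line along which they close (so a half turn about z gives the same grasp; the last joint's range is limited). The gripper opens to 93 mm and grips with 3 to 60 N. Pads are 15 mm wide; open, the fingers measure 128 mm over their backs; the gripper's body (75 mm by 188 mm) begins 65 mm behind the grasp point.
Start: joints at [1.242, 0.13, 1.488, -0, 1.523, -0.085], TCP at [0.145, 0.582, 0.203] pointing down, gripper open.
Joint ranges: [-2.96, 2.96], [-0.89, 2.26], [0.02, 2.5], [-1.34, 4.48], [0, 2.73], [-2.66, 2.66]. Speed limits (rad/s): [2.39, 2.39, 2.79, 3.14, 3.14, 3.14].

## Interface

Orientations are given as a rotation vector (axis times angle).
In Python, from plant import robot, optics, close_job, models gives the robot as it stands.
- The arm moves only by the shell command python3 -m inch 'ROWS' [OPENING] [FORCE]. ROWS is a JSON object of lists of equal length, an entry for each row: "travel": the shift along the tool's x, y, z in m, a list of three; "spin": the turn about the tool's z in rad. In form: {"travel": [[x, y, z], ...], "spin": [spin, ...]}. A call has 1 to 10 rows; each row is the pose to reach, as a shift and turn from the pose commanded when the call began, along the tool's axes at that moment; what a row does not reach only later rows make up. A row lasts 1/12 s, in which the tool goes at most 41.7 mm and 7.16 degrees, less where a joint would pass 70% of its speed; a pose out of reach is approached as far as the arm can. A call with a gripper value outside its range is refused whole. OPENING is the closure, from 0 (fully open) to 1 (shut), set as the call begins (- or left out, the last holds). The fingers move at their own pace and stop on an object; FORCE is the grip in N (left out, the last holds). Time passes only in rows, so rows that repeat a pose let the fingers close. It gives the time, the measured TCP pose, the force, the opening and the grip force at its end, in the units of the state.
- robot.read_state(): the state, without advancing time (a new reading comes with each control period).
- optics.read_camera(name): name is "side" or "top" or "wrist"; returns (picture, depth): 400x640x3 uint8, red, green, blue; 400x640 float32, m along the optical axis (not along the pixel's ray), 0 where there is no reading.
- optics.camera_info(name): a dict with "camera_matrix" (3x3 intrinsics, pixels), "view" (4x4, takes a point from world to camera coordinates). Camera axes: x right, y down, z forward; pixel columns grow to the right and rows downward; lengths in m; the calibration is good to about 2 mm. A picture is of the moment at which its call begins: read the wrist's pose just before it. camera_info takes no time and is no camera call; for the wrist camera it gives the pose at the moment of the call.
- close_job(): hands the job in; it is judged then, once.
Trained networks look in the newest picture that a camera, given by its name, has taken for a name from the list of things; names that differ only in an ending like _2 or _b are one class to them, and where a whole thing is asked for, a point or a joint stands for the part that bears it (a point fixed in the world has none). Each returns a list of dicts, best first, with "p" (0 to 1); they miss things now and then, are a little off and sometimes report something else, mostly with a low value. They report only what shows in the picture. A call takes as long as a camera call. They do not tell look-alikes from the thing itself.
- models.look_for(camera, name): "centre" ([x, y, z] in m, in world coordinates, good to about 4 mm: the middle of the surface that is visible of it).
- models.masks_of(camera, name): "region" (400x640 bool, what is visible of it).
The state is a dict: "t": time; "q": joint angles; "dq": joint speeds; "joint_torque": joint torques, N m; "tool_pos": TCP position; "orientation": TCP orientation; "force": force on the tool from outside, world axes, zero at the start; "wrist_torque": the same for the moment, N m; "opening": finger opening in m; "gripper_force": force on a finger pad.
Only numpy, scipy, OpenCV 4.12 (cv2) and the standard library are available. Lean on these libraries where they do the work, as an engineer would, in place of code of your own. Each camera call takes 0.05 s, during which the arm holds its last target. There are 200 camera calls.

## Working session

There is one attempt and no reset: what is moved stays moved. The work goes in short steps, Python scripts to look and compute and a shell command to move; the robot and the scene stay as the last step left them, time stands still between calls to the robot, and variables do not carry over. Pictures are saved under pics/ and viewed, at most 14 in all, crops included, and the job is handed in when it is done.

```bash
ls; mkdir -p pics; cat > h.py <<'E'
import numpy as np, cv2
from plant import robot, optics, models
from scipy.spatial.transform import Rotation as R
def snap(c,fn=None):
    rgb,d=optics.read_camera(c); i=optics.camera_info(c)
    if fn: cv2.imwrite('pics/'+fn,rgb[:,:,::-1])
    return rgb,d,np.array(i['camera_matrix']),np.array(i['view'])
def cloud(d,K,V):
    v,u=np.mgrid[:d.shape[0],:d.shape[1]]
    p=np.stack([(u-K[0,2])/K[0,0]*d,(v-K[1,2])/K[1,1]*d,d],-1)
    T=np.linalg.inv(V); return p@T[:3,:3].T+T[:3,3]
def proj(p,K,V):
    c=V[:3,:3]@np.array(p)+V[:3,3]; q=K@c; return q[:2]/q[2]
E
python3 - <<'E'
from h import *
s=robot.read_state();print(s)
for c in['top','side']:
    rgb,d,K,V=snap(c,c+'0.png'); P=cloud(d,K,V)
    for n in['stake_dome','stake_square','stake_cone','stake_bar','post','storage_rack','seat_dome']:
        for r in models.look_for(c,n): print(c,n,round(r['p'],2),np.round(r['centre'],3),proj(r['centre'],K,V).round())
E
```

```text
pics
{'t': 0.0, 'q': array([ 1.24160792e+00,  1.31123908e-01,  1.48929218e+00,  2.35329238e-06,
        1.52296801e+00, -8.53741269e-02]), 'dq': array([-0.0002369 ,  0.000645  , -0.00125308, -0.0001665 , -0.00137192,
        0.0015895 ]), 'joint_torque': array([ 5.07486584e-04, -5.59819865e+01, -4.91771793e+01,  7.67753273e-02,
        3.46240634e-02, -1.53905889e-04]), 'tool_pos': array([0.14461396, 0.58170217, 0.20150262]), 'orientation': array([-3.81989594e-01, -3.11790795e+00,  2.75268089e-03]), 'force': array([0.59397509, 0.10288896, 0.33740992]), 'wrist_torque': array([-0.02060026, -0.03598056,  0.05445899]), 'gripper_force': 0.0, 'opening': 0.0929132005939953}
top stake_dome 0.71 [0.475 0.148 0.081] [219. 240.]
top stake_square 0.78 [0.477 0.079 0.081] [262. 238.]
top stake_square 0.61 [0.375 0.09  0.066] [257. 302.]
top stake_cone 0.76 [ 0.47  -0.035  0.074] [333. 240.]
top stake_cone 0.66 [ 0.382 -0.023  0.065] [327. 296.]
top stake_cone 0.62 [ 0.397 -0.12   0.061] [387. 285.]
top stake_bar 0.71 [0.471 0.144 0.017] [230. 243.]
top stake_bar 0.63 [0.467 0.022 0.08 ] [297. 244.]
top post 0.48 [ 0.648 -0.25   0.056] [460. 130.]
top storage_rack 0.67 [ 0.644 -0.097  0.009] [366. 142.]
top storage_rack 0.31 [0.468 0.09  0.012] [261. 244.]
top seat_dome 0.79 [0.471 0.141 0.015] [232. 243.]
top seat_dome 0.19 [0.47  0.086 0.011] [263. 243.]
side stake_dome 0.52 [0.474 0.144 0.075] [279. 138.]
side stake_square 0.61 [0.473 0.073 0.072] [282. 157.]
side stake_square 0.56 [0.378 0.079 0.045] [236. 172.]
side stake_cone 0.98 [ 0.461 -0.048  0.048] [284. 205.]
side stake_cone 0.85 [ 0.381 -0.029  0.039] [239. 208.]
side stake_cone 0.76 [ 0.391 -0.129  0.037] [247. 246.]
side stake_bar 0.66 [0.463 0.014 0.08 ] [280. 171.]
side post 0.83 [ 0.646 -0.257  0.036] [426. 282.]
side storage_rack 0.84 [ 0.639 -0.141  0.008] [394. 243.]
side seat_dome 0.69 [0.459 0.16  0.013] [273. 159.]
```

View pics/top0.png

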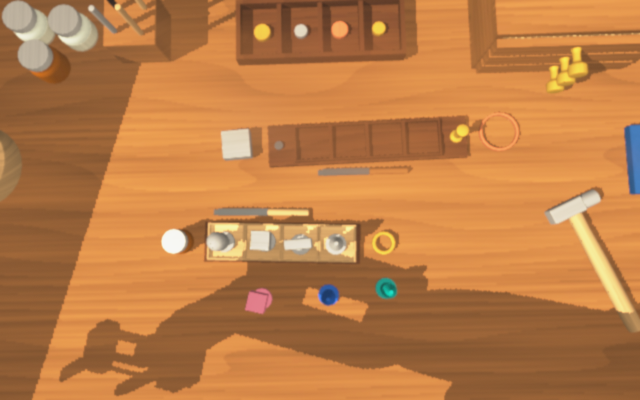

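View pics/side0.png

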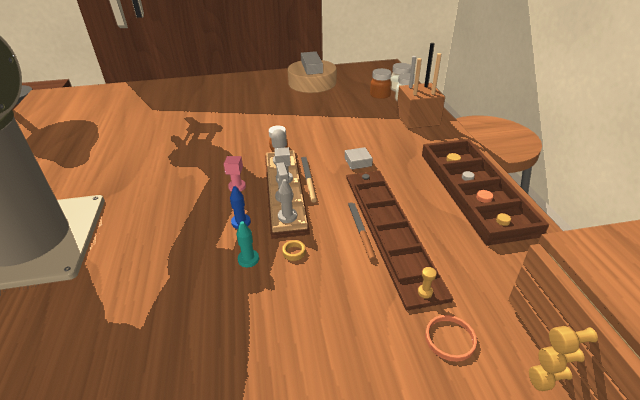

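The top view shows the working rack at (205–360, 222–263). From the left the stakes are dome (220,240), square (262,240), bar (297,243) and cone (336,242). The storage rack spans (268–468, 118–165), with the brass post at its right end (460,132). The pink, blue and turquoise decoys are at row ~295, with a white can at (175,240). The side view agrees. So the dome goes to the rightmost bay, then square, bar, and cone leftmost.

```bash
python3 - <<'E'
from h import *
C=[]
for c in['top','side']:
    rgb,d,K,V=snap(c); P=cloud(d,K,V); ok=d>0
    print(c,'cam',np.linalg.inv(V)[:3,3].round(2))
    for n in['stake_dome','stake_square','stake_cone','stake_bar']:
        ms=[m for m in models.masks_of(c,n)]
        for m in ms:
            M=m['region']&ok; p=P[M]
            if len(p)<20 or m['p']<.3: continue
            zt=np.percentile(p[:,2],97); q=p[p[:,2]>zt-.012].astype(np.float32)
            r=cv2.minAreaRect(q[:,:2]*1000)
            print(c,n,round(m['p'],2),'n',len(p),'rgb',rgb[M].mean(0).round(),'zt',zt.round(4),'rect c',np.round(r[0],1),np.round(r[1],1),round(r[2],1))
    for n in['storage_rack','post']:
        for m in models.masks_of(c,n):
            M=m['region']&ok; p=P[M].astype(np.float32)
            if m['p']<.3: continue
            r=cv2.minAreaRect(p[:,:2]*1000)
            print(c,n,round(m['p'],2),'z',np.percentile(p[:,2],[2,50,90,98]).round(4),'rect',r)
    if c=='top':
        for a,b,e,f,nm in[(.42,.52,.2,.26,'can'),(.4,.54,.09,.2,'dome area'),(.34,.41,-.15,.12,'decoys'),(.55,.75,.03,.18,'block')]:
            s=ok&(P[...,0]>a)&(P[...,0]<b)&(P[...,1]>e)&(P[...,1]<f)&(P[...,2]>.02); q=P[s]; print(nm,len(q),q.min(0).round(3),q.max(0).round(3))
E
```

```text
top cam [ 0.46 -0.03  0.86]
top stake_dome 0.79 n 451 rgb [186. 176. 157.] zt 0.0884 rect c [474.7 153.1] [29.  27.3] 18.9
top stake_square 0.81 n 497 rgb [214. 119. 129.] zt 0.069 rect c [375.6  92.1] [30.  29.8] 75.5
top stake_square 0.7 n 475 rgb [213. 202. 183.] zt 0.0812 rect c [473.8  83.1] [30.8 28.7] 88.6
top stake_cone 0.76 n 324 rgb [193. 183. 165.] zt 0.0947 rect c [466.9 -38.3] [14.2 14.2] 88.7
top stake_cone 0.71 n 285 rgb [ 46.  80. 140.] zt 0.0826 rect c [380.4 -23.4] [14.4 14.2] 89.9
top stake_cone 0.68 n 333 rgb [ 36. 143. 126.] zt 0.0824 rect c [ 389.3 -121.9] [14.2 14.5] 87.5
top stake_bar 0.81 n 378 rgb [212. 202. 185.] zt 0.0813 rect c [467.4  21.7] [16.1 42. ] 3.4
top storage_rack 0.94 z [0.0054 0.0094 0.0159 0.0185] rect ((647.3480834960938, -98.79936218261719), (78.109619140625, 355.065185546875), 1.1868107318878174)
top post 0.63 z [0.0112 0.0526 0.0581 0.0596] rect ((652.9417724609375, -257.88037109375), (19.843374252319336, 32.00927734375), 38.39176559448242)
top post 0.31 z [0.0151 0.0731 0.0897 0.0951] rect ((467.0989074707031, -37.909446716308594), (34.2
[... 642 characters left out ...]
3 rect c [465.5 -44. ] [ 9.8 17.6] 80.8
side stake_cone 0.65 n 494 rgb [ 38.  66. 118.] zt 0.0806 rect c [381.3 -72.6] [ 16.  101.1] 2.8
side stake_bar 0.82 n 165 rgb [172. 161. 144.] zt 0.0806 rect c [466.8  19.9] [15.5 42. ] 2.9
side storage_rack 0.93 z [0.0036 0.0096 0.0166 0.0181] rect ((648.3589477539062, -98.61972045898438), (81.01248931884766, 351.39996337890625), 1.2880810499191284)
side post 0.65 z [0.0091 0.0331 0.0571 0.0583] rect ((660.6803588867188, -235.54586791992188), (67.84715270996094, 22.756118774414062), 59.7780647277832)
side post 0.64 z [0.008  0.0121 0.0193 0.0205] rect ((467.141357421875, -41.104957580566406), (66.39956665039062, 63.34504699707031), 88.02737426757812)
```

```bash
cat >> h.py <<'E'
def go(x,y,z,yaw=0.):
    "print travel/spin (tool frame) to bring TCP to x,y,z with the closing line at yaw (rad, world)"
    s=robot.read_state(); M=R.from_rotvec(s['orientation']).as_matrix()
    t=M.T@(np.array([x,y,z])-s['tool_pos']); yw=np.arctan2(M[1,1],M[0,1])
    print('at',s['tool_pos'].round(4),'yaw',yw.round(3),'-> travel',t.round(4),'spin',round(yw-yaw,3))
E
python3 -m inch '{"travel":[[-0.42,-0.335,0],[-0.42,-0.335,0],[-0.42,-0.335,0],[-0.42,-0.335,0],[-0.42,-0.335,0],[-0.42,-0.335,0],[-0.42,-0.335,0],[-0.42,-0.335,0],[-0.42,-0.335,0],[-0.42,-0.335,0]],"spin":[1.327,1.327,1.327,1.327,1.327,1.327,1.327,1.327,1.327,1.327]}' 0 20
python3 -c "
from h import *
go(.475,.153,.2)"
```

```text
t: 2.33
tool_pos: [0.3991, 0.2498, 0.2029]
orientation: [2.141, 2.299, 0.001]
force: [1.0, 0.1, -0.2]
opening: 0.0932
gripper_force: 0.0
at [0.3991 0.2498 0.2029] yaw 0.071 -> travel [-0.1019  0.0688  0.0029] spin 0.071
```

```bash

python3 -m inch '{"travel":[[-0.035,0.023,0],[-0.07,0.046,0],[-0.102,0.069,0],[-0.102,0.069,0],[-0.102,0.069,0],[-0.102,0.069,0]],"spin":[0.071,0.071,0.071,0.071,0.071,0.071]}'
python3 - <<'E'
from h import *
rgb,d,K,V=snap('wrist','w1.png'); P=cloud(d,K,V); ok=d>0
print(np.linalg.inv(V)[:3,3].round(3))
for n in['stake_dome','stake_square','stake_bar','stake_cone']:
    for m in models.masks_of('wrist',n):
        p=P[m['region']&ok]
        if m['p']<.3 or len(p)<50: continue
        zt=np.percentile(p[:,2],97);q=p[p[:,2]>zt-.012].astype(np.float32);r=cv2.minAreaRect(q[:,:2]*1000)
        print(n,round(m['p'],2),zt.round(4),'rect',np.round(r[0],1),np.round(r[1],1),round(r[2],1))
go(.475,.153,.062)
E
```

```text
t: 2.83
tool_pos: [0.4746, 0.1552, 0.2024]
orientation: [-2.215, -2.226, 0.0]
force: [-1.2, -0.0, 1.0]
opening: 0.093
gripper_force: 0.0
[0.474 0.225 0.384]
stake_dome 0.89 0.0887 rect [475.  155.7] [29.5 29.8] 45.9
stake_square 0.81 0.0677 rect [394.1 127.9] [95.1 35.7] 61.2
stake_square 0.62 0.0804 rect [474.3  84.4] [30.7 30. ] 86.1
stake_bar 0.67 0.0793 rect [469.4  25.4] [42.  12.2] 89.7
stake_cone 0.98 0.0316 rect [ 389.8 -114.3] [ 8.  18.8] 86.3
stake_cone 0.58 0.0831 rect [379.6 -19.5] [14.1 10.7] 7.0
at [0.4743 0.1562 0.2026] yaw 0.008 -> travel [-0.0033  0.0007  0.1406] spin 0.008
```

View pics/w1.png

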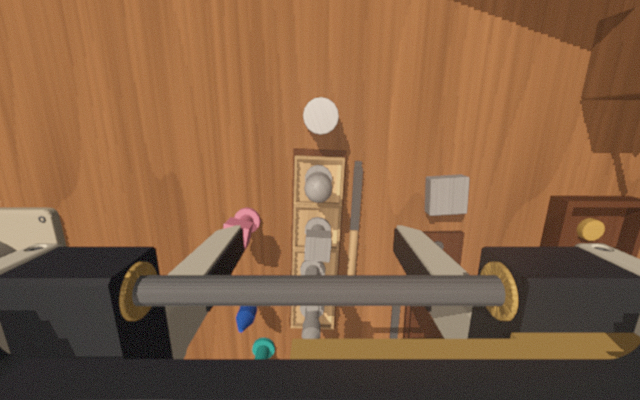

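The wrist picture shows the dome at (318,185), centred between the fingers in x, with nothing beside it.

```bash

python3 -m inch '{"travel":[[-0.001,0.001,0.03],[-0.001,0.001,0.06],[-0.001,0.001,0.09],[-0.001,0.001,0.115],[-0.001,0.001,0.132],[-0.001,0.001,0.14],[-0.001,0.001,0.14]],"spin":[0,0,0,0,0,0,0]}' 0 40
python3 -m inch '{"travel":[[0,0,0],[0,0,0],[0,0,0],[0,0,0],[0,0,0],[0,0,0],[0,0,0],[0,0,0]],"spin":[0,0,0,0,0,0,0,0]}' 1 40
```

```text
t: 3.67
tool_pos: [0.4739, 0.1544, 0.0605]
orientation: [-2.212, -2.228, 0.005]
force: [0.2, -0.9, -0.8]
opening: 0.0928
gripper_force: 0.0
t: 4.33
tool_pos: [0.4759, 0.1541, 0.0626]
orientation: [2.215, 2.228, 0.0]
force: [0.4, -0.5, -0.4]
opening: 0.044
gripper_force: 0.0
```

```bash

python3 -m inch '{"travel":[[0,0,0],[0,0,0],[0,0,0],[0,0,0],[0,0,0],[0,0,0]],"spin":[0,0,0,0,0,0]}' 1 40
python3 -m inch '{"travel":[[0,0,-0.01],[0,0,-0.03],[0,0,-0.06],[0,0,-0.09],[0,0,-0.1],[0,0,-0.1]],"spin":[0,0,0,0,0,0]}'
python3 -c "
from h import *
go(.6495,-.1947,.162,.02)"
```

```text
t: 4.83
tool_pos: [0.4757, 0.1541, 0.0624]
orientation: [-2.215, -2.228, 0.001]
force: [-0.7, -0.6, 0.9]
opening: 0.0275
gripper_force: 39.5
t: 5.33
tool_pos: [0.4783, 0.1546, 0.1664]
orientation: [2.212, 2.225, 0.009]
force: [1.6, -0.1, -1.3]
opening: 0.0274
gripper_force: 39.3
at [0.4783 0.1546 0.1664] yaw 0.006 -> travel [-0.3504  0.169   0.0051] spin -0.014
```

```bash
python3 - <<'E'
from h import *
rgb,d,K,V=snap('side'); u,v=proj([.478,.155,.15],K,V).astype(int); print(u,v)
cv2.imwrite('pics/s1.png',cv2.resize(rgb[max(0,v-100):v+120,max(0,u-150):u+150,::-1],None,fx=2,fy=2))
E
```

```text
277 102
```

View pics/s1.png

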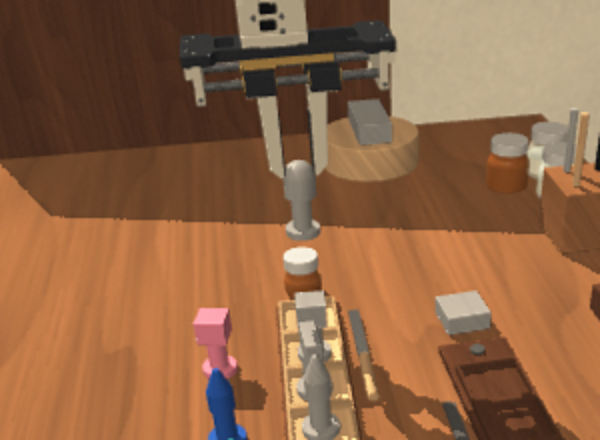

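The dome hangs upright, but the fingertips seem to hold only its top (285,178). I'll measure where the tips and the stake are.

```bash
python3 - <<'E'
from h import *
s=robot.read_state();print(s['tool_pos'].round(4),s['force'].round(2))
for c in['side','top','wrist']:
    rgb,d,K,V=snap(c); P=cloud(d,K,V); ok=d>0
    for m in models.masks_of(c,'stake_dome')[:1]:
        p=P[m['region']&ok]; print(c,'dome',round(m['p'],2),p.min(0).round(3),p.max(0).round(3),np.percentile(p[:,2],[3,97]).round(4))
    if c=='side':
        for x0 in np.arange(.44,.53,.006):
            q=P[ok&(abs(P[...,0]-x0)<.003)&(abs(P[...,1]-.155)<.03)&(P[...,2]>.07)&(P[...,2]<.24)]
            if len(q): print(round(x0,3),len(q),'zmin',q[:,2].min().round(3),'zmax',q[:,2].max().round(3),'y',q[:,1].mean().round(3))
E
```

```text
[0.4769 0.1544 0.1637] [-0.95 -0.22 -2.56]
side dome 0.8 [ 0.46   0.135 -0.001] [0.496 0.356 0.191] [0.115 0.189]
0.446 25 zmin 0.202 zmax 0.24 y 0.145
0.452 87 zmin 0.186 zmax 0.238 y 0.145
0.458 106 zmin 0.113 zmax 0.24 y 0.146
0.464 115 zmin 0.114 zmax 0.24 y 0.147
0.47 123 zmin 0.112 zmax 0.189 y 0.144
0.476 124 zmin 0.112 zmax 0.191 y 0.143
0.482 113 zmin 0.113 zmax 0.19 y 0.144
0.488 101 zmin 0.112 zmax 0.238 y 0.148
0.494 113 zmin 0.115 zmax 0.24 y 0.147
0.5 92 zmin 0.183 zmax 0.24 y 0.145
0.506 41 zmin 0.186 zmax 0.24 y 0.145
top dome 0.82 [0.455 0.117 0.008] [0.497 0.185 0.289] [0.0123 0.187 ]
wrist dome 0.8 [0.446 0.061 0.01 ] [0.501 0.172 0.188] [0.1122 0.1868]
```

```bash
python3 - <<'E'
from h import *
rgb,d,K,V=snap('side'); P=cloud(d,K,V)
for cu,cv_ in[(262,90),(325,90),(266,110),(270,140),(276,165),(277,174),(281,177),(320,140),(318,165),(319,172),(300,168),(300,228),(190,45)]:
    u,v=127+cu//2,2+cv_//2; print((cu,cv_),rgb[v,u],P[v,u].round(4))
u,v=127+150,2+85
cv2.imwrite('pics/s2.png',cv2.resize(rgb[50:130,235:320,::-1],None,fx=7,fy=7,interpolation=cv2.INTER_NEAREST))
E
```

```text
(262, 90) [35 35 34] [0.4505 0.1182 0.2749]
(325, 90) [35 35 35] [0.5053 0.1191 0.2704]
(266, 110) [169 155 126] [0.453  0.1437 0.2484]
(270, 140) [170 154 127] [0.4538 0.1462 0.2189]
(276, 165) [172 157 129] [0.457  0.1426 0.1963]
(277, 174) [171 155 126] [0.456  0.1424 0.1863]
(281, 177) [93 86 74] [0.4596 0.1424 0.1839]
(320, 140) [172 156 129] [0.5012 0.1458 0.2148]
(318, 165) [170 154 127] [0.4977 0.1461 0.191 ]
(319, 172) [172 157 130] [0.4971 0.1458 0.183 ]
(300, 168) [168 158 142] [0.4803 0.1515 0.1864]
(300, 228) [122 114 102] [0.4746 0.1445 0.1256]
(190, 45) [69 70 66] [0.3924 0.1732 0.3031]
```

View pics/s2.png

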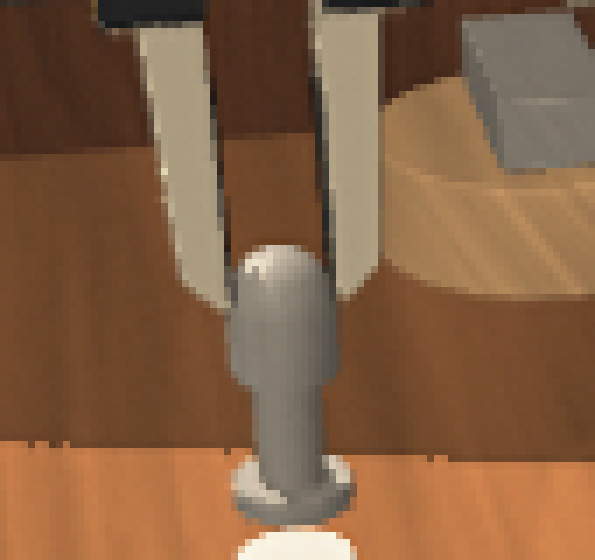

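The zoom shows the jaws holding only the dome's shoulder. The tips are at z≈0.179 with the TCP reading 0.164, so the real fingertips stand ~32 mm higher than the tool frame says. I'll set the stake back, regrip 32 mm lower, and keep that correction.

```bash

python3 -m inch '{"travel":[[0,0,0.025],[0,0,0.05],[0,0,0.075],[0,0,0.09],[0,0,0.097],[0,0,0.0995],[0,0,0.0995],[0,0,0.0995]],"spin":[0,0,0,0,0,0,0,0]}'
python3 -m inch '{"travel":[[0,0,0],[0,0,0],[0,0,0],[0,0,0],[0,0,0],[0,0,0]],"spin":[0,0,0,0,0,0]}' 0.35 40
python3 -m inch '{"travel":[[0,0,0.006],[0,0,0.016],[0,0,0.026],[0,0,0.031],[0,0,0.031]],"spin":[0,0,0,0,0]}'
python3 -m inch '{"travel":[[0,0,0],[0,0,0],[0,0,0],[0,0,0],[0,0,0],[0,0,0],[0,0,0],[0,0,0]],"spin":[0,0,0,0,0,0,0,0]}' 1 40
```

```text
t: 6.4
tool_pos: [0.4762, 0.1542, 0.0634]
orientation: [2.215, 2.228, 0.001]
force: [-0.1, 0.4, -2.4]
opening: 0.0274
gripper_force: 39.3
t: 6.9
tool_pos: [0.476, 0.1542, 0.0632]
orientation: [2.215, 2.228, 0.0]
force: [-0.0, 0.1, -0.3]
opening: 0.0594
gripper_force: 0.0
t: 7.32
tool_pos: [0.474, 0.1537, 0.0295]
orientation: [-2.213, -2.227, 0.005]
force: [0.2, -0.3, -0.2]
opening: 0.0603
gripper_force: 0.0
t: 7.98
tool_pos: [0.4762, 0.1542, 0.0324]
orientation: [2.215, 2.228, 0.001]
force: [-0.1, 0.3, 1.7]
opening: 0.0313
gripper_force: 40.0
```

```bash

python3 -m inch '{"travel":[[0,0,-0.01],[0,0,-0.035],[0,0,-0.065],[0,0,-0.095],[0,0,-0.115],[0,0,-0.12],[0,0,-0.12]],"spin":[0,0,0,0,0,0,0]}'
python3 -c "
from h import *
go(.6495,-.1947,.152,.02)"
```

```text
t: 8.57
tool_pos: [0.4771, 0.1544, 0.1541]
orientation: [2.213, 2.227, 0.005]
force: [0.6, -0.7, -3.1]
opening: 0.0314
gripper_force: 40.0
at [0.4771 0.1544 0.1541] yaw 0.006 -> travel [-0.3501  0.1703  0.0024] spin -0.014
```

```bash

python3 -m inch '{"travel":[[-0.009,0.004,0],[-0.027,0.013,0],[-0.054,0.026,0],[-0.081,0.039,0],[-0.108,0.052,0],[-0.135,0.066,0],[-0.162,0.079,0],[-0.189,0.092,0],[-0.216,0.105,0],[-0.243,0.118,0]],"spin":[0,0,0,0,0,0,0,0,0,0]}'
python3 -m inch '{"travel":[[-0.027,0.013,0],[-0.054,0.026,0],[-0.081,0.039,0],[-0.098,0.048,0],[-0.107,0.052,0],[-0.107,0.052,0],[-0.107,0.052,0]],"spin":[-0.014,-0.014,-0.014,-0.014,-0.014,-0.014,-0.014]}'
python3 - <<'E'
from h import *
rgb,d,K,V=snap('side'); P=cloud(d,K,V); ok=d>0
s=robot.read_state()['tool_pos']
q=P[ok&(abs(P[...,0]-s[0])<.04)&(abs(P[...,1]-s[1])<.03)&(P[...,2]>.09)&(P[...,2]<.14)]
print(s.round(4),'foot z',np.percentile(q[:,2],[1,3]).round(4), 'x',q[:,0].min(),q[:,0].max())
rgb,d,K,V=snap('wrist','w2.png')
go(.6495,-.1947,.031,.02)
E
```

```text
t: 9.4
tool_pos: [0.594, -0.0901, 0.1487]
orientation: [-2.212, -2.225, 0.004]
force: [0.1, 1.0, -2.9]
opening: 0.0312
gripper_force: 40.0
t: 9.98
tool_pos: [0.6467, -0.1946, 0.1499]
orientation: [-2.198, -2.24, 0.002]
force: [-0.1, -0.0, -1.7]
opening: 0.0311
gripper_force: 40.0
[ 0.6469 -0.1939  0.1505] foot z [0.1295 0.1298] x 0.6280001667586236 0.662926443583629
at [ 0.6472 -0.1935  0.1511] yaw 0.021 -> travel [-0.0014  0.0025  0.1201] spin 0.001
```

View pics/w2.png

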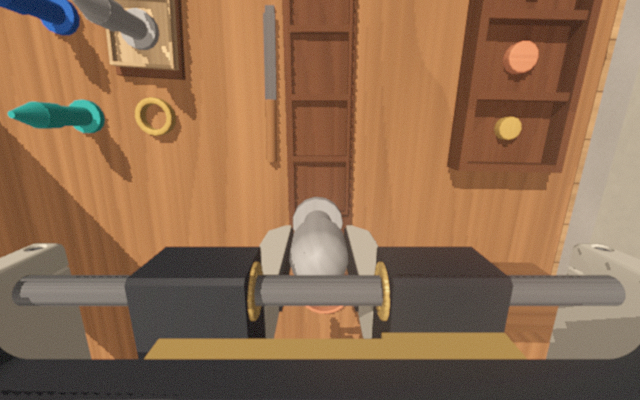

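The dome is held upright over the rack (320,240), with the bays aligned beneath it at columns 288–352. Lowering it into the post-side bay.

```bash

python3 -m inch '{"travel":[[-0.001,0.002,0.03],[-0.001,0.002,0.06],[-0.001,0.002,0.085],[-0.001,0.002,0.102],[-0.001,0.002,0.111],[-0.001,0.002,0.116],[-0.001,0.002,0.119],[-0.001,0.002,0.119],[-0.001,0.002,0.119]],"spin":[0,0,0,0,0,0,0,0,0]}'
python3 -m inch '{"travel":[[0,0,0],[0,0,0],[0,0,0],[0,0,0],[0,0,0],[0,0,0]],"spin":[0,0,0,0,0,0]}' 0.35
python3 -m inch '{"travel":[[0,0,-0.01],[0,0,-0.03],[0,0,-0.06],[0,0,-0.09],[0,0,-0.12],[0,0,-0.13],[0,0,-0.13],[0,0,-0.13]],"spin":[0,0,0,0,0,0,0,0]}'
cat > look.py <<'E'
from h import *
import sys
rgb,d,K,V=snap('top'); P=cloud(d,K,V); ok=d>0
for n in['stake_dome','stake_square','stake_bar','stake_cone']:
    for m in models.masks_of('top',n):
        M=m['region']&ok;p=P[M]
        if m['p']<.3 or len(p)<50 or p[:,0].mean()<.42: continue
        zt=np.percentile(p[:,2],95);q=p[abs(p[:,2]-zt)<.01].astype(np.float32);r=cv2.minAreaRect(q[:,:2]*1000)
        print(n,round(m['p'],2),zt.round(4),np.round(r[0],1),np.round(r[1],1),round(r[2],1))
E
python3 look.py; python3 -c "
from h import *
go(.474,.083,.16,-.0)"
```

```text
t: 10.83
tool_pos: [0.651, -0.196, 0.0347]
orientation: [2.197, 2.242, 0.001]
force: [0.3, 0.6, -2.0]
opening: 0.0311
gripper_force: 40.0
t: 11.33
tool_pos: [0.6501, -0.1959, 0.0332]
orientation: [2.199, 2.243, 0.0]
force: [0.0, 0.6, -0.0]
opening: 0.0601
gripper_force: 0.0
t: 12.0
tool_pos: [0.6503, -0.1959, 0.1634]
orientation: [2.198, 2.243, 0.001]
force: [0.5, 0.4, -0.4]
opening: 0.0604
gripper_force: 0.0
stake_bar 0.84 0.0806 [467.3  22.5] [16.  43.7] 3.4
stake_cone 0.59 0.0204 [467.7 -40.5] [63.4 63.4] 88.3
at [ 0.6488 -0.1954  0.1605] yaw 0.02 -> travel [ 0.2818 -0.1692  0.0015] spin 0.02
```

```bash

python3 -m inch '{"travel":[[0.03,-0.018,0],[0.06,-0.036,0],[0.09,-0.054,0],[0.12,-0.072,0],[0.15,-0.09,0],[0.18,-0.108,0],[0.21,-0.126,0],[0.24,-0.144,0],[0.265,-0.159,0],[0.28,-0.168,0]],"spin":[0.05,0.05,0.05,0.05,0.05,0.05,0.05,0.05,0.05,0.05]}'
python3 -m inch '{"travel":[[0,0,0],[0,0,0],[0,0,0]],"spin":[0,0,0]}'
python3 look.py; python3 -c "
from h import *
rgb,d,K,V=snap('side','s3.png')
go(.474,.0835,.031,-.03)"
```

```text
t: 13.08
tool_pos: [0.4741, 0.083, 0.1619]
orientation: [-2.252, -2.188, 0.002]
force: [-0.5, -0.4, -0.2]
opening: 0.0604
gripper_force: 0.0
t: 13.33
tool_pos: [0.4765, 0.0803, 0.1626]
orientation: [2.254, 2.188, -0.001]
force: [0.2, -0.9, -0.9]
opening: 0.0605
gripper_force: 0.0
stake_dome 0.78 0.0864 [ 651.  -195.4] [27.4 28.4] 88.0
stake_bar 0.94 0.0809 [467.3  22.6] [16.  43.6] 3.4
stake_cone 0.54 0.0931 [466.9 -38.3] [14.2 14.2] 88.6
at [0.4766 0.0801 0.1628] yaw -0.031 -> travel [ 0.0033 -0.0027  0.1318] spin -0.001
```

View pics/s3.png

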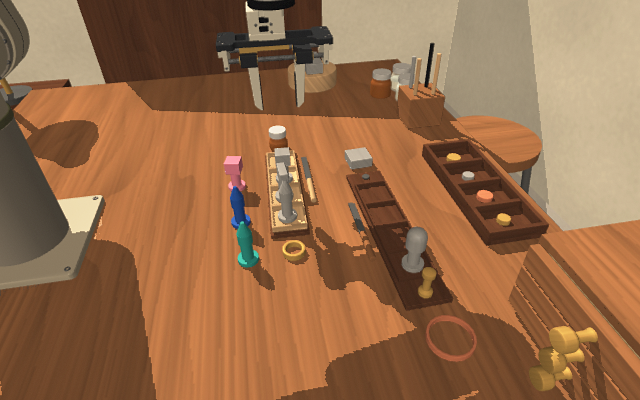

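The dome stands in the bay next to the post (412,250). Now the square.

```bash

python3 -m inch '{"travel":[[0.003,-0.002,0.02],[0.003,-0.002,0.045],[0.003,-0.002,0.075],[0.003,-0.002,0.1],[0.003,-0.002,0.12],[0.003,-0.002,0.13],[0.003,-0.002,0.13],[0.003,-0.002,0.13]],"spin":[0,0,0,0,0,0,0,0]}'
python3 -m inch '{"travel":[[0,0,0],[0,0,0],[0,0,0],[0,0,0],[0,0,0],[0,0,0],[0,0,0],[0,0,0]],"spin":[0,0,0,0,0,0,0,0]}' 1 40
python3 -m inch '{"travel":[[0,0,-0.01],[0,0,-0.035],[0,0,-0.065],[0,0,-0.095],[0,0,-0.115],[0,0,-0.12],[0,0,-0.12]],"spin":[0,0,0,0,0,0,0]}'
python3 -c "
from h import *
go(.649,-.131,.152,.02)"
```

```text
t: 14.3
tool_pos: [0.4746, 0.0836, 0.0333]
orientation: [-2.255, -2.187, 0.001]
force: [-0.5, -0.1, -0.8]
opening: 0.0606
gripper_force: 0.0
t: 14.97
tool_pos: [0.4749, 0.0839, 0.0336]
orientation: [2.254, 2.188, 0.001]
force: [-1.7, 1.2, 5.6]
opening: 0.0298
gripper_force: 39.8
t: 15.55
tool_pos: [0.4756, 0.0839, 0.1548]
orientation: [2.253, 2.186, 0.004]
force: [-0.8, 0.2, -2.3]
opening: 0.0298
gripper_force: 39.8
at [0.4756 0.0839 0.1548] yaw -0.03 -> travel [-0.2096  0.1797  0.0033] spin -0.05
```

```bash

python3 -m inch '{"travel":[[-0.006,0.005,0],[-0.019,0.016,0],[-0.038,0.032,0],[-0.059,0.05,0],[-0.08,0.068,0],[-0.101,0.086,0],[-0.122,0.104,0],[-0.143,0.122,0],[-0.164,0.14,0],[-0.183,0.157,0]],"spin":[-0.05,-0.05,-0.05,-0.05,-0.05,-0.05,-0.05,-0.05,-0.05,-0.05]}'
python3 -m inch '{"travel":[[-0.018,0.013,0],[-0.026,0.021,0],[-0.028,0.023,0],[-0.028,0.023,0],[-0.028,0.023,0]],"spin":[0,0,0,0,0]}'
python3 -c "
from h import *
go(.649,-.131,.033,.02)"
```

```text
t: 16.38
tool_pos: [0.625, -0.1049, 0.1495]
orientation: [-2.197, -2.24, 0.004]
force: [-0.3, 0.5, -2.5]
opening: 0.0302
gripper_force: 39.8
t: 16.8
tool_pos: [0.6482, -0.1305, 0.151]
orientation: [-2.197, -2.242, 0.002]
force: [0.2, 0.4, -2.1]
opening: 0.0298
gripper_force: 39.8
at [ 0.6482 -0.1305  0.151 ] yaw 0.02 -> travel [-0.0007  0.0011  0.118 ] spin 0.0
```

```bash

python3 -m inch '{"travel":[[0,0.001,0.03],[0,0.001,0.06],[0,0.001,0.085],[0,0.001,0.102],[0,0.001,0.111],[0,0.001,0.117],[0,0.001,0.12],[0,0.001,0.12],[0,0.001,0.12]],"spin":[0,0,0,0,0,0,0,0,0]}'
python3 -m inch '{"travel":[[0,0,0],[0,0,0],[0,0,0],[0,0,0],[0,0,0],[0,0,0]],"spin":[0,0,0,0,0,0]}' 0.35
python3 -m inch '{"travel":[[0,0,-0.01],[0,0,-0.03],[0,0,-0.06],[0,0,-0.09],[0,0,-0.12],[0,0,-0.13],[0,0,-0.13],[0,0,-0.13]],"spin":[0,0,0,0,0,0,0,0]}'
python3 -c "
from h import *
go(.4675,.0225,.16,.06)"
```

```text
t: 17.55
tool_pos: [0.6515, -0.1314, 0.0346]
orientation: [2.198, 2.242, 0.002]
force: [-0.8, -0.1, -1.9]
opening: 0.0296
gripper_force: 39.8
t: 18.05
tool_pos: [0.6506, -0.1314, 0.0333]
orientation: [2.199, 2.243, 0.0]
force: [-0.1, -0.6, -0.1]
opening: 0.0594
gripper_force: 0.0
t: 18.72
tool_pos: [0.6508, -0.1314, 0.1634]
orientation: [2.198, 2.243, 0.001]
force: [0.2, 0.7, -0.4]
opening: 0.0606
gripper_force: 0.0
at [ 0.6508 -0.1314  0.1634] yaw 0.02 -> travel [ 0.1575 -0.1802  0.0031] spin -0.04
```

```bash

python3 -m inch '{"travel":[[0.02,-0.022,0],[0.042,-0.048,0],[0.064,-0.074,0],[0.086,-0.1,0],[0.108,-0.124,0],[0.13,-0.148,0],[0.147,-0.168,0],[0.157,-0.179,0],[0.157,-0.179,0],[0.157,-0.179,0]],"spin":[-0.04,-0.04,-0.04,-0.04,-0.04,-0.04,-0.04,-0.04,-0.04,-0.04]}'
python3 -m inch '{"travel":[[0,0,0],[0,0,0]],"spin":[0,0]}'
python3 look.py; python3 -c "
from h import *
go(.4675,.0225,.032,.06)"
```

```text
t: 19.55
tool_pos: [0.4671, 0.0224, 0.1611]
orientation: [-2.151, -2.287, 0.003]
force: [0.7, -0.8, 0.2]
opening: 0.0603
gripper_force: 0.0
t: 19.72
tool_pos: [0.4686, 0.0215, 0.1622]
orientation: [-2.154, -2.286, 0.001]
force: [-0.1, -0.2, -0.1]
opening: 0.0604
gripper_force: 0.0
stake_dome 0.83 0.0865 [ 650.4 -193.8] [27.9 24.9] 13.3
stake_square 0.66 0.0788 [ 651.8 -131.9] [29.7 30.7] 89.4
at [0.4686 0.0217 0.1629] yaw 0.059 -> travel [ 0.0009 -0.001   0.1309] spin -0.001
```

```bash

python3 -m inch '{"travel":[[0.001,-0.001,0.02],[0.001,-0.001,0.045],[0.001,-0.001,0.075],[0.001,-0.001,0.1],[0.001,-0.001,0.12],[0.001,-0.001,0.13],[0.001,-0.001,0.13],[0.001,-0.001,0.13]],"spin":[0,0,0,0,0,0,0,0]}'
python3 -m inch '{"travel":[[0,0,0],[0,0,0],[0,0,0],[0,0,0],[0,0,0],[0,0,0],[0,0,0],[0,0,0],[0,0,0],[0,0,0]],"spin":[0,0,0,0,0,0,0,0,0,0]}' 1 40
python3 -m inch '{"travel":[[0,0,-0.01],[0,0,-0.035],[0,0,-0.065],[0,0,-0.095],[0,0,-0.115],[0,0,-0.12],[0,0,-0.12]],"spin":[0,0,0,0,0,0,0]}'
python3 -c "
from h import *
go(.6475,-.067,.153,.02)"
```

```text
t: 20.63
tool_pos: [0.4674, 0.0229, 0.0333]
orientation: [-2.154, -2.287, 0.001]
force: [-0.1, -0.0, 0.7]
opening: 0.0602
gripper_force: 0.0
t: 21.47
tool_pos: [0.4673, 0.023, 0.0332]
orientation: [2.154, 2.287, -0.0]
force: [-0.4, -0.3, 2.3]
opening: 0.0187
gripper_force: 40.0
t: 22.05
tool_pos: [0.4685, 0.0229, 0.1549]
orientation: [2.152, 2.285, 0.004]
force: [-0.1, -0.2, -2.9]
opening: 0.0184
gripper_force: 40.0
at [0.4685 0.0229 0.1549] yaw 0.06 -> travel [-0.1005  0.1732  0.0026] spin 0.04
```

```bash

python3 -m inch '{"travel":[[-0.004,0.007,0],[-0.012,0.021,0],[-0.022,0.038,0],[-0.033,0.057,0],[-0.045,0.078,0],[-0.057,0.099,0],[-0.069,0.12,0],[-0.081,0.14,0],[-0.092,0.158,0],[-0.099,0.169,0]],"spin":[0.04,0.04,0.04,0.04,0.04,0.04,0.04,0.04,0.04,0.04]}'
python3 -m inch '{"travel":[[-0.002,0.003,0],[-0.002,0.003,0],[-0.002,0.003,0],[-0.002,0.003,0]],"spin":[0,0,0,0]}'
python3 - <<'E'
from h import *
rgb,d,K,V=snap('side'); u,v=proj([.6475,-.067,.12],K,V).astype(int)
cv2.imwrite('pics/s4.png',cv2.resize(rgb[v-90:v+110,u-100:u+120,::-1],None,fx=2.5,fy=2.5))
go(.6475,-.067,.033,.02)
E
```

```text
t: 22.88
tool_pos: [0.6418, -0.0665, 0.1494]
orientation: [-2.197, -2.241, 0.004]
force: [-0.8, -0.0, -2.7]
opening: 0.0182
gripper_force: 40.0
t: 23.22
tool_pos: [0.6439, -0.067, 0.152]
orientation: [-2.198, -2.243, 0.001]
force: [0.3, 0.9, -4.1]
opening: 0.0184
gripper_force: 40.0
at [ 0.6441 -0.067   0.1525] yaw 0.02 -> travel [-1.000e-04  3.500e-03  1.195e-01] spin 0.0
```

View pics/s4.png

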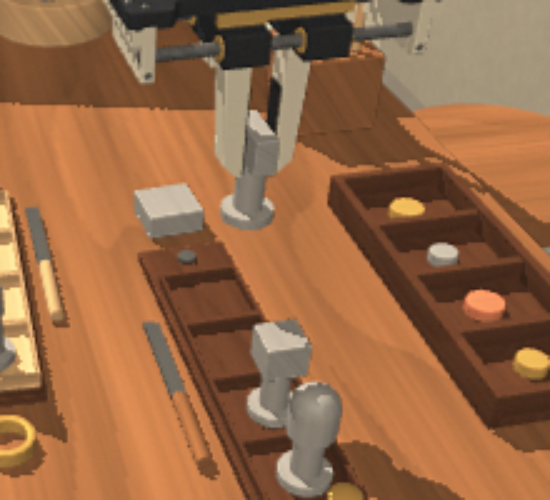

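The bar hangs upright with a slight yaw, and the dome and square stand in their bays. Lowering the bar.

```bash

python3 -m inch '{"travel":[[0,0.002,0.03],[0,0.002,0.06],[0,0.002,0.085],[0,0.002,0.102],[0,0.002,0.111],[0,0.002,0.117],[0,0.002,0.12],[0,0.002,0.12],[0,0.002,0.12]],"spin":[0,0,0,0,0,0,0,0,0]}'
python3 -m inch '{"travel":[[0,0,0],[0,0,0],[0,0,0],[0,0,0],[0,0,0],[0,0,0],[0,0,0]],"spin":[0,0,0,0,0,0,0]}' 0.35
python3 -m inch '{"travel":[[0,0,-0.01],[0,0,-0.03],[0,0,-0.06],[0,0,-0.09],[0,0,-0.12],[0,0,-0.13],[0,0,-0.13],[0,0,-0.13]],"spin":[0,0,0,0,0,0,0,0]}'
python3 -c "
from h import *
go(.467,-.0383,.16,.02)"
```

```text
t: 24.02
tool_pos: [0.648, -0.0677, 0.0346]
orientation: [2.198, 2.242, 0.002]
force: [0.6, 0.5, -2.1]
opening: 0.0184
gripper_force: 40.0
t: 24.6
tool_pos: [0.647, -0.0676, 0.0331]
orientation: [2.199, 2.243, 0.0]
force: [-0.2, -0.2, -0.3]
opening: 0.0588
gripper_force: 0.0
t: 25.27
tool_pos: [0.6473, -0.0676, 0.1634]
orientation: [2.198, 2.243, 0.001]
force: [-0.5, 0.2, -0.6]
opening: 0.0601
gripper_force: 0.0
at [ 0.6473 -0.0676  0.1634] yaw 0.02 -> travel [ 0.0329 -0.1797  0.0031] spin 0.0
```

```bash

python3 -m inch '{"travel":[[0.004,-0.022,0],[0.009,-0.048,0],[0.014,-0.074,0],[0.018,-0.1,0],[0.023,-0.124,0],[0.027,-0.148,0],[0.031,-0.168,0],[0.033,-0.179,0],[0.033,-0.179,0],[0.033,-0.179,0]],"spin":[0,0,0,0,0,0,0,0,0,0]}'
python3 -m inch '{"travel":[[0,0,0],[0,0,0]],"spin":[0,0]}'
python3 look.py; python3 -c "
from h import *
go(.467,-.0385,.032,.02)"
```

```text
t: 26.1
tool_pos: [0.4662, -0.0379, 0.1612]
orientation: [-2.198, -2.242, 0.002]
force: [0.0, -0.2, 0.9]
opening: 0.0605
gripper_force: 0.0
t: 26.27
tool_pos: [0.4676, -0.0382, 0.1623]
orientation: [-2.199, -2.243, 0.001]
force: [0.5, -0.1, 0.0]
opening: 0.0605
gripper_force: 0.0
stake_dome 0.87 0.0861 [ 650.8 -195.6] [28.  28.5] 85.0
stake_bar 0.81 0.0787 [647.6 -68.3] [15.8 43. ] 1.2
at [ 0.4676 -0.0382  0.1629] yaw 0.02 -> travel [-0.0003 -0.0006  0.1309] spin -0.0
```

```bash

python3 -m inch '{"travel":[[0,0,0.02],[0,0,0.045],[0,0,0.075],[0,0,0.1],[0,0,0.12],[0,0,0.13],[0,0,0.13],[0,0,0.13]],"spin":[0,0,0,0,0,0,0,0]}'
python3 -m inch '{"travel":[[0,0,0],[0,0,0],[0,0,0],[0,0,0],[0,0,0],[0,0,0],[0,0,0],[0,0,0],[0,0,0],[0,0,0]],"spin":[0,0,0,0,0,0,0,0,0,0]}' 1 40
python3 -m inch '{"travel":[[0,0,-0.01],[0,0,-0.035],[0,0,-0.065],[0,0,-0.095],[0,0,-0.115],[0,0,-0.12],[0,0,-0.12]],"spin":[0,0,0,0,0,0,0]}'
python3 -c "
from h import *
go(.6465,-.003,.153,.02)"
```

```text
t: 27.18
tool_pos: [0.4675, -0.0382, 0.0333]
orientation: [-2.199, -2.243, 0.0]
force: [-0.4, -0.1, 0.9]
opening: 0.0607
gripper_force: 0.0
t: 28.02
tool_pos: [0.4674, -0.0382, 0.0332]
orientation: [2.199, 2.244, -0.0]
force: [-1.8, 0.1, 2.2]
opening: 0.023
gripper_force: 40.0
t: 28.6
tool_pos: [0.4685, -0.0383, 0.1548]
orientation: [2.197, 2.242, 0.003]
force: [0.2, 0.3, -3.6]
opening: 0.0232
gripper_force: 40.0
at [ 0.4685 -0.0383  0.1548] yaw 0.02 -> travel [0.0318 0.1786 0.0024] spin -0.0
```

```bash

python3 -m inch '{"travel":[[0.001,0.007,0],[0.003,0.02,0],[0.006,0.038,0],[0.01,0.057,0],[0.014,0.078,0],[0.018,0.099,0],[0.022,0.12,0],[0.026,0.142,0],[0.03,0.162,0],[0.032,0.174,0]],"spin":[0,0,0,0,0,0,0,0,0,0]}'
python3 -m inch '{"travel":[[0,0.004,0],[0,0.004,0],[0,0.004,0],[0,0.004,0]],"spin":[0,0,0,0]}'
python3 - <<'E'
from h import *
rgb,d,K,V=snap('side'); u,v=proj([.6465,-.003,.12],K,V).astype(int)
cv2.imwrite('pics/s5.png',cv2.resize(rgb[v-80:v+140,u-100:u+120,::-1],None,fx=2.5,fy=2.5))
go(.6465,-.003,.033,.02)
E
```

```text
t: 29.43
tool_pos: [0.641, -0.0018, 0.1491]
orientation: [-2.196, -2.241, 0.004]
force: [0.2, -0.4, -3.3]
opening: 0.0231
gripper_force: 40.0
t: 29.77
tool_pos: [0.6436, -0.0027, 0.1519]
orientation: [-2.198, -2.242, 0.002]
force: [0.1, 0.6, -2.7]
opening: 0.023
gripper_force: 40.0
at [ 0.6438 -0.0028  0.1524] yaw 0.02 -> travel [-0.0003  0.0029  0.1194] spin -0.0
```

View pics/s5.png

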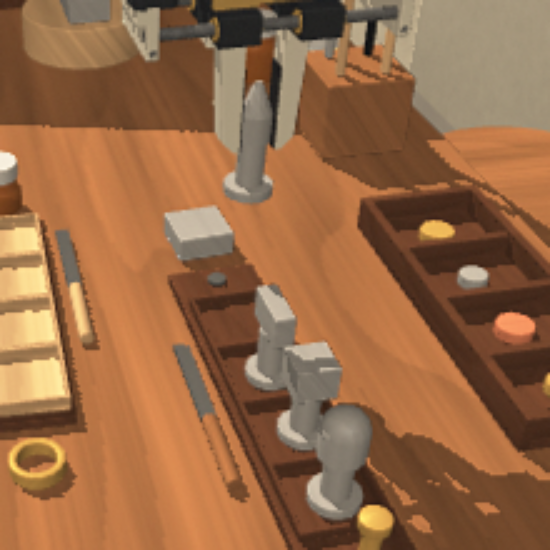

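The cone is held upright above the last free bay. The bar (270,340), square (310,390) and dome (340,460) stand in order towards the post.

```bash

python3 -m inch '{"travel":[[0,0.001,0.03],[0,0.001,0.06],[0,0.001,0.085],[0,0.001,0.102],[0,0.001,0.111],[0,0.001,0.117],[0,0.001,0.12],[0,0.001,0.12],[0,0.001,0.12]],"spin":[0,0,0,0,0,0,0,0,0]}'
python3 -m inch '{"travel":[[0,0,0],[0,0,0],[0,0,0],[0,0,0],[0,0,0],[0,0,0],[0,0,0]],"spin":[0,0,0,0,0,0,0]}' 0.35
python3 -m inch '{"travel":[[0,0,-0.01],[0,0,-0.03],[0,0,-0.06],[0,0,-0.09],[0,0,-0.12],[0,0,-0.13],[0,0,-0.13],[0,0,-0.13]],"spin":[0,0,0,0,0,0,0,0]}'
python3 -m inch '{"travel":[[0.02,-0.015,0],[0.05,-0.035,0],[0.08,-0.06,0],[0.11,-0.085,0],[0.14,-0.11,0],[0.17,-0.13,0],[0.19,-0.14,0],[0.2,-0.15,0],[0.2,-0.15,0],[0.2,-0.15,0]],"spin":[0,0,0,0,0,0,0,0,0,0]}'
python3 look.py; python3 - <<'E'
from h import *
rgb,d,K,V=snap('top','t9.png')
E
```

```text
t: 30.57
tool_pos: [0.6467, -0.0027, 0.0346]
orientation: [2.198, 2.242, 0.002]
force: [-0.4, -0.5, -2.9]
opening: 0.0232
gripper_force: 40.0
t: 31.15
tool_pos: [0.6458, -0.0026, 0.0331]
orientation: [2.199, 2.244, 0.0]
force: [0.2, -0.2, 0.4]
opening: 0.0601
gripper_force: 0.0
t: 31.82
tool_pos: [0.646, -0.0026, 0.1633]
orientation: [2.199, 2.243, 0.001]
force: [0.2, 1.0, 0.2]
opening: 0.0603
gripper_force: 0.0
t: 32.65
tool_pos: [0.4908, 0.194, 0.1615]
orientation: [-2.197, -2.245, 0.004]
force: [0.3, -0.3, -1.1]
opening: 0.0603
gripper_force: 0.0
stake_dome 0.85 0.0866 [ 651.  -195.5] [27.3 28.7] 84.7
stake_dome 0.41 0.079 [ 651.8 -132.1] [30.  30.4] 90.0
stake_square 0.67 0.079 [ 651.7 -132.1] [30.  30.3] 90.0
stake_bar 0.69 0.0786 [648.1 -68.4] [16.7 43.1] 0.7
stake_cone 0.88 0.0908 [646.3  -2.8] [14.7 14.4] 69.4
```

View pics/t9.png

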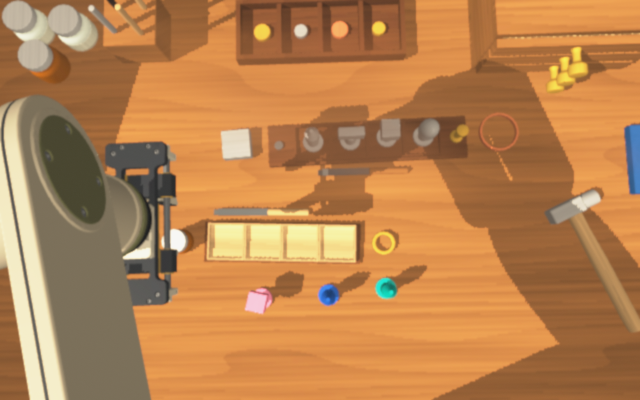

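All four stakes stand in order: cone (313,140), bar (350,135), square (388,130) and dome (427,130) beside the post (460,132). The working rack is empty, the decoys haven't moved, and the arm is clear.

```bash
python3 -c "
from plant import close_job
print(close_job())"
```

```text
the job is handed in; nothing more can be done
None
```

All four stakes stand upright in the storage rack in the order asked (dome next to the brass post, then square, bar and cone), none was knocked over, and the job was handed in at about 33 s of the 96 s allowed.

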